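Fetch the ring mandrel from behind the flux pots

ROBOT

A 7-joint arm with a two-finger parallel gripper is mounted at the origin on the work surface. World frame = base frame: x ahead of the robot, y to its left, z up, the work surface at z = 0. Lengths are in m, angles in rad, forces in N, time in s.
With the tool pointing down it reaches from about 0.4 to 0.875 m from the base axis. Payload 6.5 kg.
Tool frame: the origin (TCP) lies at the very end of the fingers, on their centre line; the grasp point (between the pads) lies 19 mm behind it (env.grasp_offset is the distance from the TCP to the grasp point, in m); z points along the fingers, y is the line along which they close (so a half turn about z gives the same grasp; the last joint's range is limited). The gripper opens to 85 mm and grips with 20 to 120 N. Pads are 22 mm wide; open, the fingers measure 114 mm over their backs; the gripper's body (76 mm by 85 mm) begins 54 mm behind the grasp point. The pads swing forward as they close: fully open they stand 13 mm farther back than shut.
Start: joints at [1.06, 0.536, -0.004, 1.538, 0.003, 1.067, -0.071], TCP at [0.28, -0.587, 0.231] pointing down, gripper open.
Joint ranges: [-2.7, 2.7], [-0.37, 2.16], [-1.27, 1.26], [0.24, 2.4], [-1.31, 4.45], [0.19, 1.91], [-2.76, 2.76]. Speed limits (rad/s): [2.39, 2.39, 3.14, 3.14, 3.14, 3.14, 3.14].

INTERFACE

Orientations are given as a unit quaternion [w, x, y, z].
In Python, from plant import env gives the robot as it stands. The module is installed in compiled form; this text tells all that it offers. Calls block until the motion is done:
- env.move_pose(position, orientation): joint-space move of the TCP to a pose.
- env.move_l(position, orientation=None, v=0.15): straight line of the TCP; orientation=None keeps the orientation; v is the mean speed in m/s.
- env.move_j(angles): joint-space move.
- env.grip(opening, squeeze=None): finger opening in m; squeeze is the grip in N (None keeps the last); returns when the fingers have stopped.
- env.hold(seconds).
- env.ik(position, orientation): joint angles nearest the present ones, or None.
- env.camera(name): name is "scene" or "side" or "wrist"; returns a dict with "img" (384x512x3 uint8, red, green, blue), "fx", "fy", "cx", "cy" (pixels), "k1" (the pictures are not rectified: a ray, as slopes to the right and down, at radius r is drawn at 1 + k1 r^2 times it, then the intrinsics apply), "eye" and "attitude" of the camera in the world. Camera axes: x right, y down, z forward; pixel columns grow to the right and rows downward; lengths in m; the calibration is good to about 2 mm. A picture is of the moment at which its call begins. There is no depth.
A pose or a line that the arm cannot do raises env.PlanningError and nothing moves.
- env.sign_off(): hands the job in; it is judged then, once.
Trained networks look in a picture, given as the dict that the camera call returned (one of the last four; its "shot" number tells which), for a name from the list of things; names that differ only in an ending like _2 or _b are one class to them, and where a whole thing is asked for, a point or a joint stands for the part that bears it (a point fixed in the world has none). Each returns a list of dicts, best first, with "confidence" (0 to 1); they miss things now and then, are a little off and sometimes report something else, mostly with a low value. They report only what shows in the picture. A call takes as long as a camera call. They do not tell look-alikes from the thing itself.
- env.silhouettes(picture, name): "pixels" (384x512 bool, what is visible of it) and "bbox" ([left, top, right, bottom] in pixels, round what is visible of it).
Readings, each from a call of its own:
- env.current_time(): time.
- env.current_joints(): joint angles.
- env.current_joint_velocities(): joint speeds.
- env.current_joint_efforts(): joint torques, N m.
- env.current_tcp_pos(): TCP position.
- env.current_tool_rot(): TCP orientation.
- env.current_wrist_force(): force on the tool from outside, world axes, zero at the start.
- env.current_ft_torque(): the same for the moment, N m.
- env.current_opening(): finger opening in m.
- env.current_grasp_force(): force on a finger pad.
Only numpy, scipy, OpenCV 4.12 (cv2) and the standard library are available. Lean on these libraries where they do the work, as an engineer would, in place of code of your own. Each camera call takes 0.05 s, during which the arm holds its last target. There are 200 camera calls.

TASK

The ring mandrel lies at the bottom of the sloped bench tray, hemmed in by the two lidded pots. Stand both pots on the cork board first, then lay the mandrel in the V cradle, and after that put the pots back, the white one first, then the clay one: set each down gently on the tray in its own lane where it stood before and slide it straight down the slope until it rests against the back stop. Leave the tools lying about alone.

Things in the scene. Friction and masses are not known exactly. Their poses are not given: they have to be found in the camera images.
- tray: Wooden tray, green floor, 210 x 226 mm, sloping 0.21 rad down its +x. Origin on the bench under its middle, frame level. Floor: z = 0.045 - 0.213 x (m). Rims 14 mm high at y +-105 mm. Back stop: lip 16 high, 12 thick, inner face at x = 83 mm, notch |y| < 28 mm for a finger. White line y = 0 parts the lanes; pots at y about +-42, origin at x 21 mm; home against the stop: x 52 mm. Pots stay where set.
- white_pot: White ceramic pot, black knob and band. Origin: centre of underside; z: its upright axis. 64 mm diameter, 34 high, coned to a flat lid 40 mm high; on it a fixed round grip knob, 24 mm diameter, from 40 to 68 mm high. 0.3 kg. Starts in either lane of the tray, standing square on its slope (leaning 0.21 rad).
- clay_pot: Reddish clay pot, brass knob and band. Origin: centre of underside; z: its upright axis. 64 mm diameter, 34 high, coned to a flat lid 40 mm high; on it a fixed round grip knob, 24 mm diameter, from 40 to 68 mm high. 0.3 kg. Starts in the other lane of the tray, standing square on its slope.
- mandrel: Round steel bar, 26 mm diameter, with a red handle end (24 mm diameter, from x 62 to 95 mm), 190 mm long, 0.6 kg. Origin on its axis, midway; x along it to the red end (it may roll about x). Starts lying along the tray's y against the back stop, axis 13 mm over the floor, the pots 6 mm from it.
- board: Fixed cork board on the bench, 190 (x) x 110 (y) x 12 mm, side area for the pots. Origin: centre of its underside, z up; top at 12 mm. Both pots stand on it side by side along its x.
- cradle: Fixed light wooden V cradle: base 140 (x) x 80 (y) x 12 mm, two 90-degree V rests 16 mm thick at x = +-50 mm, arm tops 66 mm high and 45 mm apart. Origin: centre of its underside, z up. The mandrel lies along its x, either way round, its middle over the cradle's, axis 60 mm above the origin.
- hammer: Bystander, loose, leave it where it is. Small hammer 220 mm long.
- screwdriver: Bystander, loose, leave it where it is. Screwdriver with a blue handle, 180 mm long.
- bench_block: Bystander, loose, leave it where it is. Dark steel bench block 60 x 60 x 25 mm.
Mind the look-alikes: they are no part of the job. Of the things like the board, leave any that is turquoise; of the rest the larger one is meant.

How it is judged:
On the way, in this order (a step that is already met when the one before it is completed fails the run):
1. both pots stand upright and released on the cork board, the mandrel not yet taken (x of white_pot in the frame of board between -0.085 and 0.085 m and y of white_pot in the frame of board between -0.05 and 0.05 m and z of white_pot in the frame of board between 0.006 and 0.018 m and angle between each of white_pot, clay_pot's own z axis and vertical below 0.1 rad and linear speed of each of white_pot, clay_pot below 0.03 m/s and contact force between each of white_pot, clay_pot and the fingers below 0.3 N and x of clay_pot in the frame of board between -0.085 and 0.085 m and y of clay_pot in the frame of board between -0.05 and 0.05 m and z of clay_pot in the frame of board between 0.006 and 0.018 m and distance of mandrel from where it was at the start of the episode below 0.02 m), for 0.2 s.
2. the mandrel lies released in the V cradle, the pots still on the board (x of mandrel in the frame of cradle between -0.018 and 0.018 m and y of mandrel in the frame of cradle between -0.006 and 0.006 m and z of mandrel in the frame of cradle between 0.054 and 0.066 m and angle between the x axis of mandrel and the x axis of cradle, either way round below 0.1 rad and linear speed of each of mandrel, white_pot, clay_pot below 0.03 m/s and contact force between each of mandrel, white_pot, clay_pot and the fingers below 0.3 N and x of white_pot in the frame of board between -0.085 and 0.085 m and y of white_pot in the frame of board between -0.05 and 0.05 m and z of white_pot in the frame of board between 0.006 and 0.018 m and angle between each of white_pot, clay_pot's own z axis and vertical below 0.1 rad and x of clay_pot in the frame of board between -0.085 and 0.085 m and y of clay_pot in the frame of board between -0.05 and 0.05 m and z of clay_pot in the frame of board between 0.006 and 0.018 m), for 0.2 s.
3. the white pot is set down on the tray at least 15 mm short of the stop, the clay pot still on the board (x of white_pot in the frame of tray between -0.09 and 0.036 m and y of white_pot in the frame of tray between -0.085 and 0.085 m and contact force between white_pot and tray above 0.3 N and x of clay_pot in the frame of board between -0.085 and 0.085 m and y of clay_pot in the frame of board between -0.05 and 0.05 m and z of clay_pot in the frame of board between 0.006 and 0.018 m and angle between clay_pot's own z axis and vertical below 0.1 rad and linear speed of clay_pot below 0.03 m/s and contact force between clay_pot and the fingers below 0.3 N), for 0.06 s.
4. the white pot rests released against the stop in its own lane, the clay pot still on the board (x of white_pot in the frame of tray between 0.044 and 0.06 m and y of white_pot in the frame of tray between -0.085 and 0.085 m and z of white_pot in the frame of tray between 0.026 and 0.042 m and angle between white_pot's own z axis and vertical below 0.3 rad and distance of white_pot from where it was at the start of the episode below 0.04 m and linear speed of each of white_pot, clay_pot below 0.03 m/s and contact force between each of white_pot, clay_pot and the fingers below 0.3 N and x of clay_pot in the frame of board between -0.085 and 0.085 m and y of clay_pot in the frame of board between -0.05 and 0.05 m and z of clay_pot in the frame of board between 0.006 and 0.018 m and angle between clay_pot's own z axis and vertical below 0.1 rad), for 0.2 s.
5. the clay pot is set down on the tray at least 15 mm short of the stop (x of clay_pot in the frame of tray between -0.09 and 0.036 m and y of clay_pot in the frame of tray between -0.085 and 0.085 m and contact force between clay_pot and tray above 0.3 N), for 0.06 s.
At the end, for the whole second after the job is handed in: Both pots stand on the tray within 8 mm of the back stop, each in its starting lane (about 20 mm sideways); the mandrel lies in both V rests within 18 mm of the middle lengthwise, 6 mm sideways and in height, 0.1 rad; all released and at rest (x of white_pot in the frame of tray between 0.044 and 0.06 m and y of white_pot in the frame of tray between -0.085 and 0.085 m and z of white_pot in the frame of tray between 0.026 and 0.042 m and angle between each of white_pot, clay_pot's own z axis and vertical below 0.3 rad and distance of each of white_pot, clay_pot from where it was at the start of the episode below 0.04 m and linear speed of each of white_pot, clay_pot, mandrel below 0.03 m/s and contact force between each of white_pot, clay_pot, mandrel and the fingers below 0.3 N and x of clay_pot in the frame of tray between 0.044 and 0.06 m and y of clay_pot in the frame of tray between -0.085 and 0.085 m and z of clay_pot in the frame of tray between 0.026 and 0.042 m and x of mandrel in the frame of cradle between -0.018 and 0.018 m and y of mandrel in the frame of cradle between -0.006 and 0.006 m and z of mandrel in the frame of cradle between 0.054 and 0.066 m and angle between the x axis of mandrel and the x axis of cradle, either way round below 0.1 rad); the robot touches nothing.
It fails at once if a bystander tool is moved more than 30 mm (distance of any of hammer, screwdriver, bench_block from where it was at the start of the episode above 0.03 m).
It fails at once if a pot is tipped over (angle between any of white_pot, clay_pot's own z axis and vertical above 0.7 rad).
It fails at once if a pot is slammed down or dropped (more than 60 N) (contact force between any of white_pot, clay_pot and tray above 60 N or contact force between any of white_pot, clay_pot and board above 60 N).
It also fails if it takes over 144 s, if anything falls off the work surface, if the arm or the gripper's body presses on something with over 40 N, if the wrist force passes 120 N, or if a joint passes its speed limit or range.

## Working session

There is one attempt and no reset: what is moved stays moved. The work goes in short steps, each a Python script; the robot and the scene stay as the last script left them, time stands still between calls to the robot, and variables do not carry over. Pictures are saved under pics/ and viewed, at most 14 in all, crops included, and the job is handed in when it is done.

```bash
mkdir -p pics; cat > h.py <<'E'
from plant import env
import numpy as np, cv2
from scipy.spatial.transform import Rotation as R
def save(p,n): cv2.imwrite('pics/'+n+'.png',p['img'][:,:,::-1])
def Rm(p):
    a=np.array(p['attitude'],float)
    return a if a.shape==(3,3) else R.from_quat(a[[1,2,3,0]]).as_matrix()
def ray(p,u,v):
    d=np.array([(u-p['cx'])/p['fx'],(v-p['cy'])/p['fy']]); s=d.copy()
    for _ in range(20): s=d/(1+p['k1']*(s@s))
    return np.array(p['eye']),Rm(p)@np.array([s[0],s[1],1])
def at(p,u,v,z):
    e,d=ray(p,u,v); return (e+d*(z-e[2])/d[2])
def proj(p,X):
    c=(np.atleast_2d(X)-np.array(p['eye']))@Rm(p); s=c[:,:2]/c[:,2:]
    s=s*(1+p['k1']*(s**2).sum(1,keepdims=True))
    return s*[p['fx'],p['fy']]+[p['cx'],p['cy']]
def q(yaw,tilt=None):
    # tool down; tool y axis (closing) at world angle yaw; tilt = extra Rotation (world) 
    y=np.array([np.cos(yaw),np.sin(yaw),0]); z=np.array([0,0,-1.]); x=np.cross(y,z)
    r=R.from_matrix(np.c_[x,y,z])
    if tilt is not None: r=tilt*r
    a=r.as_quat(); return [a[3],a[0],a[1],a[2]]
E
python3 - <<'E'
from h import *
for n in ['scene','side','wrist']:
    p=env.camera(n); save(p,n+'0')
    print(n,p['eye'],p['attitude'],p['fx'],p['fy'],p['cx'],p['cy'],p['k1'])
    if n=='wrist': continue
    for t in ['tray','white_pot','clay_pot','mandrel','board','cradle','hammer','screwdriver','bench_block']:
        for s in env.silhouettes(p,t): print(t,s['bbox'],round(s['confidence'],2),s['pixels'].sum())
print(env.current_tool_rot(),env.current_time())
E
```

```text
scene [ 1.40929744 -0.24455161  0.90534051] [-0.32582432  0.6996628   0.57934578 -0.2620476 ] 465.82435988308373 465.82435988308373 249.48788900394558 197.4588323471053 0.013364086676073802
tray [238.8, 176.4, 324.6, 246.2] 0.89 3589
tray [253.2, 199.9, 279.1, 224.9] 0.53 516
white_pot [284.8, 196.4, 309.5, 225.1] 0.92 494
clay_pot [254.6, 196.2, 277.4, 226.0] 0.59 541
mandrel [243.3, 226.1, 317.6, 231.8] 0.58 655
board [64.0, 221.8, 108.7, 256.5] 0.86 1052
board [126.7, 200.2, 177.9, 251.4] 0.81 2026
board [129.1, 148.9, 177.2, 186.5] 0.62 1344
cradle [341.5, 174.8, 391.4, 218.1] 0.97 1094
hammer [368.3, 240.7, 461.3, 273.0] 0.55 1124
screwdriver [114.5, 286.5, 190.5, 308.3] 0.97 561
screwdriver [287.1, 196.9, 309.2, 224.0] 0.43 535
bench_block [271.7, 294.9, 302.4, 325.2] 0.58 720
side [0.17430856 0.9401249  0.88321774] [ 0.06720182 -0.13696024  0.88723642 -0.43535887] 445.0123733573738 445.0123733573738 257.7529144196097 187.89217995261978 -0.059887882921328635
tray [197.7, 183.1, 302.9, 256.4] 0.76 2886
white_pot [219.5, 200.8, 245.0, 225.4] 0.66 504
white_pot [259.4, 146.4, 323.0, 177.4] 0.31 1088
clay_pot [235.0, 185.5, 258.5, 213.0] 0.95 423
mandrel [204.7, 188.1, 240.6, 227.3] 0.82 242
mandrel [89.8, 254.2, 160.9, 324.3] 0.55 1135
board [264.3, 149.5, 324.7, 177.3] 0.91 1077
board [274.3, 125.0, 316.0, 145.8] 0.82 402
board [343.4, 159.6, 406.0, 195.0] 0.82 1252
cradle [193.7, 275.3, 257.6, 319.3] 0.7 1782
cradle [197.1, 182.7, 301.6, 255.3] 0.2 2957
hammer [89.3, 249.2, 161.8, 324.7] 0.74 1144
screwdriver [215.1, 132.5, 230.1, 159.2] 0.68 140
bench_block [150.4, 181.6, 176.5, 199.8] 0.57 357
wrist [ 0.34127419 -0.55598341  0.37412677] [ 0.11500778  0.83759919 -0.5290688  -0.0727119 ] 287.2389650082815 287.2389650082815 259.24728589357613 190.92578380648288 0.013026295404003138
[ 2.63684414e-06  9.75369613e-01  2.20576785e-01 -1.41611151e-05] 1.05
```

```bash
python3 - <<'E'
import cv2
for n in ['scene0','side0']:
    i=cv2.imread(f'pics/{n}.png'); cv2.imwrite(f'pics/{n}z.png',cv2.resize(i[110:350,50:470],None,fx=1.9,fy=1.9,interpolation=cv2.INTER_CUBIC))
E
```

```text
(no output)
```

View pics/scene0z.png

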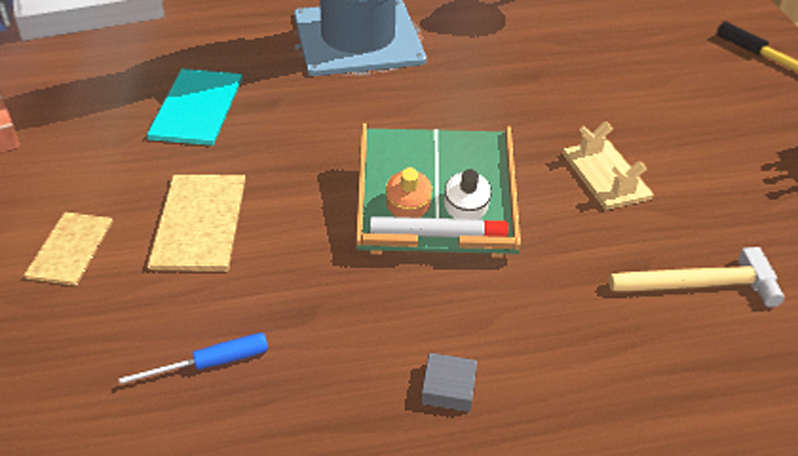

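View pics/side0z.png

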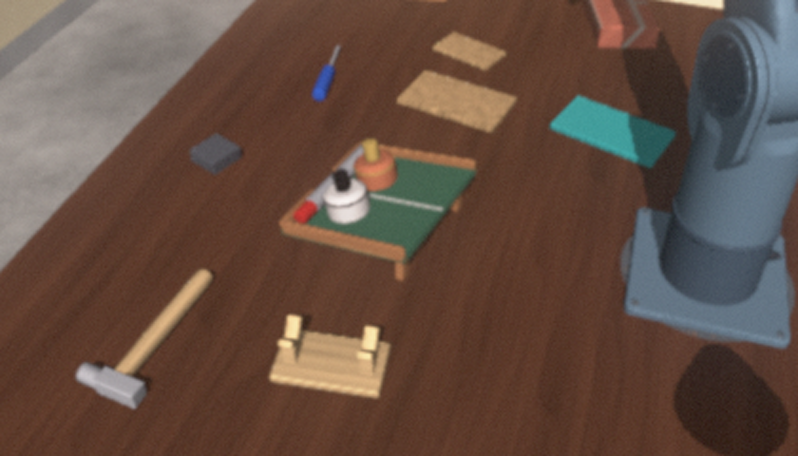

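Both views agree. The tray is ahead of the robot with its stop on the far side. White pot in the left (+y) lane, knob near scene px (296,205). Clay pot in the right lane, knob near (265,205). The large cork board is at scene (152,226) and the V cradle at (366,197). I'll get coarse fits, then look from the wrist.

```bash
cat > fit.py <<'E'
from h import *
from scipy.optimize import minimize
def box(x0,x1,y0,y1,z0,z1): return np.array([[x,y,z] for x in(x0,x1) for y in(y0,y1) for z in(z0,z1)],float)
def cyl(r0,r1,z0,z1,n=24):
    t=np.linspace(0,2*np.pi,n,endpoint=False); c=np.c_[np.cos(t),np.sin(t)]
    return np.r_[np.c_[c*r0,np.full(n,z0)],np.c_[c*r1,np.full(n,z1)]]
Z=lambda x:.045-.213*x
def rim(s):
    b=box(-.105,.105,0,1,0,1); b[:,1]=s*(.105+.008*b[:,1]); b[:,2]=Z(b[:,0])+.014*b[:,2]-.006*(b[:,2]<.5); return b
def slab():
    b=box(-.105,.105,-.113,.113,0,1); b[:,2]=Z(b[:,0])-.008*(b[:,2]<.5); return b
def arms(x):
    out=[]
    for s in(1,-1): # V arm: 45 deg slab from bottom to (22.5+,66)
        out.append(np.array([[x+dx,s*y,z] for dx in(-.008,.008) for y,z in((.0,.0416),(.0225,.066),(.030,.058),(.008,.034))]))
    return out+[box(x-.008,x+.008,-.012,.012,.012,.042)]
M={'board':[box(-.095,.095,-.055,.055,0,.012)],
 'cradle':[box(-.07,.07,-.04,.04,0,.012)]+arms(.05)+arms(-.05),
 'tray':[slab(),rim(1),rim(-1)],
 'pot':[cyl(.032,.032,0,.034),cyl(.032,.022,.034,.040),cyl(.012,.012,.040,.068)],
 'mandrel':[cyl(.013,.013,-.095,.095)[:,[2,0,1]]]}
def render(p,parts,T):
    m=np.zeros((384,512),np.uint8)
    for b in parts:
        h=cv2.convexHull(proj(p,T(b)).astype(np.float32))[:,0]
        cv2.fillConvexPoly(m,np.round(h*16).astype(np.int32),1,cv2.LINE_8,4)
    return m>0
def Tz(x,y,yaw,z=0,R0=None):
    def T(b):
        b=b if R0 is None else b@R0.T
        c,s=np.cos(yaw),np.sin(yaw)
        return b@np.array([[c,-s,0],[s,c,0],[0,0,1]]).T+[x,y,z]
    return T
def fit(model,views,x0,z=0,R0=None,noyaw=False):
    def cost(v):
        T=Tz(v[0]/10,v[1]/10,0 if noyaw else v[2],z,R0); c=0
        for p,m in views:
            r=render(p,M[model],T); c+=1-(r&m).sum()/max(1,(r|m).sum())
        return c/len(views)
    best=None
    for a in ([0] if noyaw else x0[2]):
        s=np.array([x0[0]*10,x0[1]*10,a][:2 if noyaw else 3])
        S=np.vstack([s]+[s+d for d in (np.eye(len(s))*.2)])
        o=minimize(cost,s,method='Nelder-Mead',options=dict(initial_simplex=S,xatol=1e-3,fatol=1e-4))
        if best is None or o.fun<best.fun: best=o
    v=best.x; return np.array([v[0]/10,v[1]/10]+([] if noyaw else [v[2]])),best.fun
E
python3 - <<'E'
from fit import *
ps={n:env.camera(n) for n in('scene','side')}
hints={'board':((152,226),(290,163)),'cradle':((366,197),(226,297)),'tray':((281,211),(250,220))}
for k,hs in hints.items():
    V=[];c=[]
    for p,h in zip(ps.values(),hs):
        l=env.silhouettes(p,k); 
        l=[s for s in l if np.hypot((s['bbox'][0]+s['bbox'][2])/2-h[0],(s['bbox'][1]+s['bbox'][3])/2-h[1])<18]
        if l:
            b=max(l,key=lambda s:s['pixels'].sum()); m=b['pixels'].astype(np.uint8)
            if k=='tray': m=cv2.morphologyEx(m,cv2.MORPH_CLOSE,np.ones((25,25),np.uint8))
            V.append((p,m>0)); v,u=np.nonzero(m); c.append(at(p,u.mean(),v.mean(),.02)[:2]); print(k,c[-1])
    print(k,fit(k,V,[*np.mean(c,0),[0,.4,-.4,.8,-.8,1.2,-1.2,1.57] if k!='tray' else [-.3,0,.3]]))
E
```

```text
board [ 0.47373554 -0.3158067 ]
board [ 0.44676429 -0.29411009]
board (array([ 0.45233685, -0.31597382, -0.1965055 ]), np.float64(0.04710250731927029))
cradle [0.46867918 0.30307061]
cradle [0.45510432 0.31837736]
cradle (array([0.45985918, 0.30959112, 0.16277453]), np.float64(0.12449147046106679))
tray [0.46761288 0.03473986]
tray [0.49192223 0.01018151]
tray (array([ 0.48323715,  0.0289969 , -0.22352755]), np.float64(0.059718522964574694))
```

```bash
cat >> h.py <<'E'
def goq(yaw,pos,tilt=None):
    """pick the half turn with the last joint nearest mid-range"""
    best=None
    for a in(yaw,yaw+np.pi):
        j=env.ik(list(pos),q(a,tilt))
        if j is not None and (best is None or abs(j[6])<best[0]): best=(abs(j[6]),q(a,tilt))
    return best[1] if best else None
E
python3 - <<'E'
from fit import *
import pickle
j=env.current_joints(); D={}
for k,(x,y),yaw in [('board',(.452,-.316),-.2+1.57),('tray',(.483,.029),-.22+1.57),('cradle',(.46,.31),.16+1.57)]:
    P=[x,y,.30]; o=goq(yaw,P); env.move_pose(P,o); p=env.camera('wrist'); save(p,'w_'+k)
    S={n:[(s['bbox'],s['confidence'],s['pixels']) for s in env.silhouettes(p,n)] for n in {'tray':['tray','white_pot','clay_pot','mandrel']}.get(k,[k])}
    D[k]=(p,S); print(k,env.current_joints()[6],env.current_time(),{n:[(b,round(c,2),m.sum()) for b,c,m in v] for n,v in S.items()})
pickle.dump(D,open('D.pkl','wb'))
i=[cv2.imread(f'pics/w_{k}.png') for k in D]
cv2.imwrite('pics/w3.png',np.vstack([np.hstack([cv2.resize(i[0],(400,300)),cv2.resize(i[2],(400,300))]),cv2.resize(i[1],(400,300)).repeat(1,0) if 0 else np.hstack([cv2.resize(i[1],(400,300)),cv2.resize(i[1][90:300,110:390],(400,300))])]))
E
```

```text
board -1.2340230956456575 2.7917 {'board': [([338.5, 71.6, 409.3, 162.4], 0.97, np.int64(4504)), ([219.4, 90.3, 297.8, 216.2], 0.68, np.int64(9251)), ([253.7, 261.1, 322.9, 323.7], 0.58, np.int64(3845)), ([0.0, 140.7, 66.7, 191.8], 0.48, np.int64(2643))]}
tray 1.0654920361725964 5.025 {'tray': [([167.8, 79.5, 355.4, 235.0], 0.97, np.int64(19497))], 'white_pot': [([268.6, 162.6, 314.5, 211.2], 0.57, np.int64(1995))], 'clay_pot': [([206.9, 158.7, 256.1, 212.0], 0.77, np.int64(1986))], 'mandrel': [([196.2, 209.1, 329.5, 228.1], 0.96, np.int64(1958))]}
cradle 0.7934347995963377 6.2167 {'cradle': [([235.9, 107.4, 292.5, 202.9], 0.65, np.int64(4934))]}
```

View pics/w3.png

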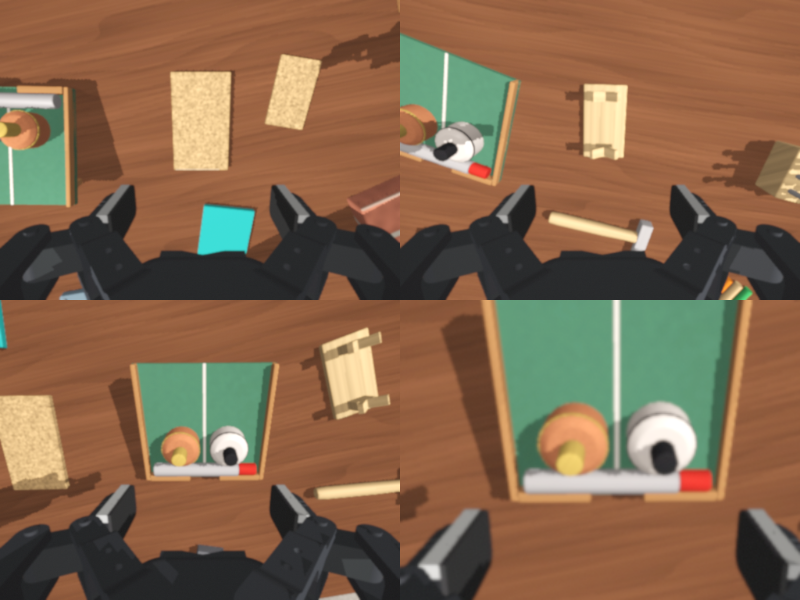

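The wrist views show the intended cork board upright at crop (200,120). The cradle is clean, with the hammer below it. In the tray, the clay pot is left, the white pot right, and the mandrel runs along the stop with its red end on the white side. Next I'll fit all of these jointly.

```bash
cat > loc.py <<'E'
from fit import *
import pickle
D=pickle.load(open('D.pkl','rb')); ps={n:env.camera(n) for n in('scene','side')}
S=.2127; Rt=R.from_euler('y',.21).as_matrix()
MP=[b@Rt.T+[.021,s*.042,Z(.021)] for s in(1,-1) for b in M['pot']]
MM=[cyl(.013,.013,-.095,.095)[:,[0,2,1]]+[.083-.013,0,Z(.070)+.0133]]
M['tray']=M['tray']+MP+MM
def pick(p,k,guess):
    l=env.silhouettes(p,k); d=lambda s:np.hypot(*(proj(p,[guess])[0]-[(s['bbox'][0]+s['bbox'][2])/2,(s['bbox'][1]+s['bbox'][3])/2]))
    l=[s for s in l if d(s)<20]; return max(l,key=lambda s:s['confidence'])['pixels'] if l else None
def pickD(w,k,guess):
    p,Sx=D[w]; l=[(np.hypot(*(proj(p,[guess])[0]-[(b[0]+b[2])/2,(b[1]+b[3])/2])),c,m) for b,c,m in Sx[k]]
    l=[t for t in l if t[0]<40]; return max(l,key=lambda t:t[1])[2] if l else None
res={}
for k,g,y in [('board',(.452,-.316,.01),-.197),('cradle',(.46,.31,.02),.163)]:
    V=[(p,pick(p,k,g)) for p in ps.values()]+[(D[k][0],pickD(k,k,g))]
    V=[v for v in V if v[1] is not None]
    for VV in (V,V[-1:],V[:-1]): print(k,len(VV),fit(k,VV,[g[0],g[1],[y]]))
    res[k]=fit(k,V,[g[0],g[1],[y]])[0]
V=[]
for n,p in ps.items():
    m=np.zeros((384,512),bool)
    for k,g in [('tray',(.483,.029,.04)),('white_pot',(.513,.065,.07)),('clay_pot',(.49,-.018,.07)),('mandrel',(.55,.013,.045))]:
        a=pick(p,k,g)
        if a is None: print('missing',n,k)
        else: m|=a
    V.append((p,cv2.morphologyEx(m.astype(np.uint8),cv2.MORPH_CLOSE,np.ones((5,5),np.uint8))>0))
m=np.zeros((384,512),bool)
for k in D['tray'][1]: m|=D['tray'][1][k][0][2]
V.append((D['tray'][0],cv2.morphologyEx(m.astype(np.uint8),cv2.MORPH_CLOSE,np.ones((5,5),np.uint8))>0))
for VV in (V,V[-1:],V[:-1]): r=fit('tray',VV,[.483,.029,[-.22]]); print('tray',r); res.setdefault('tray',r[0])
t=res['tray']; T=Tz(*t)
for k,s in [('white_pot',1),('clay_pot',-1)]:
    V=[(p,pick(p,k,T(np.array([[.028,s*.042,.08]]))[0])) for p in ps.values()]+[(D['tray'][0],D['tray'][1][k][0][2])]
    V=[v for v in V if v[1] is not None]
    def cost(v,V=V):
        Tp=lambda b:T(b@Rt.T+[v[0]/10,v[1]/10,Z(v[0]/10)]); c=0
        for p,m in V: r=render(p,M['pot'],Tp); c+=1-(r&m).sum()/(r|m).sum()
        return c/len(V)
    x=np.array([.21,s*.42]); o=minimize(cost,x,method='Nelder-Mead',options=dict(initial_simplex=np.array([x,x+[.1,0],x+[0,.1]]),xatol=1e-3,fatol=1e-4))
    print(k,len(V),o.x/10,o.fun); res[k]=o.x/10
# mandrel lengthwise: ends in wrist view
V=[(D['tray'][0],D['tray'][1]['mandrel'][0][2])]+[(p,pick(p,'mandrel',T(np.array([[.07,0,.045]]))[0])) for p in ps.values()]
V=[v for v in V if v[1] is not None]
for VV in (V,V[:1]):
    def cost(v):
        Tp=lambda b:T(b+[v[1]/10,v[0]/10,0]); return np.mean([1-(r&m).sum()/(r|m).sum() for p,m in VV for r in [render(p,MM,Tp)]])
    o=minimize(cost,[0,0],method='Nelder-Mead',options=dict(initial_simplex=[[0,0],[.08,0],[0,.05]],xatol=1e-3,fatol=1e-4)); print('mandrel dy,dx',len(VV),o.x/10,o.fun)
pickle.dump(res,open('res.pkl','wb'))
E
python3 loc.py
```

```text
board 3 (array([ 0.44950544, -0.31447726, -0.19450594]), np.float64(0.05748889626802293))
board 1 (array([ 0.45089523, -0.31205748, -0.20782234]), np.float64(0.02082447938801535))
board 2 (array([ 0.44922042, -0.31516529, -0.20043404]), np.float64(0.05585527450191502))
cradle 3 (array([0.45877007, 0.31051342, 0.12537995]), np.float64(0.09649442947070681))
cradle 1 (array([0.45809542, 0.31143208, 0.13174834]), np.float64(0.03651630540909978))
cradle 2 (array([0.45912482, 0.30930819, 0.16367403]), np.float64(0.11100191072444915))
missing side mandrel
tray (array([ 0.48504007,  0.03105314, -0.21784755]), np.float64(0.13848915797876818))
tray (array([ 0.48490373,  0.03222223, -0.21794702]), np.float64(0.026654733647223594))
tray (array([ 0.48474826,  0.02914424, -0.2189919 ]), np.float64(0.18843502319285838))
white_pot 3 [0.02695376 0.04234422] 0.38145356941770464
clay_pot 3 [ 0.02900425 -0.04094926] 0.10431120866704487
mandrel dy,dx 1 [0.00291821 0.01125336] 0.19090909090909092
mandrel dy,dx 1 [0.00291821 0.01125336] 0.19090909090909092
```

```bash
cat > ov.py <<'E'
from fit import *
import pickle
D=pickle.load(open('D.pkl','rb')); p=D['tray'][0]; sc=env.camera('scene')
Rt=R.from_euler('y',.21).as_matrix()
sh=.008; t=np.array([.485+sh*np.cos(.218),.0318-sh*np.sin(.218),-.218]); T=Tz(*t)
out=[]
for p,(u0,u1,v0,v1),f in ((p,(150,370,75,245),3),(sc,(225,340,165,255),4)):
    im=cv2.resize(p['img'][v0:v1,u0:u1,::-1],None,fx=f,fy=f,interpolation=cv2.INTER_CUBIC)
    def line(X,c,closed):
        a=((proj(p,T(np.array(X)))-[u0,v0]+.5)*f-.5); cv2.polylines(im,[np.round(a*8).astype(np.int32)],closed,c,1,cv2.LINE_AA,3)
    for s in(1,-1):
        for r,h in((.032,0),(.032,.034),(.012,.04),(.012,.068)):
            line(cyl(r,r,h,h)[:24]@Rt.T+[.021,s*.042,Z(.021)],(255,0,255),True)
    line([[.083,-.105,Z(.083)],[.083,.105,Z(.083)]],(0,255,255),False)
    line([[.083,-.105,Z(.083)+.016],[.083,.105,Z(.083)+.016]],(255,255,0),False)
    line([[-.105,0,Z(-.105)],[.083,0,Z(.083)]],(0,0,255),False)
    line([[.105,-.105,Z(.105)],[.105,.105,Z(.105)],[-.105,.105,Z(-.105)],[-.105,-.105,Z(-.105)]],(255,0,0),True)
    for s in (1,-1): line([[.083,s*.028,Z(.083)+.016],[.095,s*.028,Z(.095)+.016]],(0,0,0),False)
    out.append(im)
cv2.imwrite('pics/ova.png',out[0]); cv2.imwrite('pics/ovb.png',out[1])
E
python3 ov.py
```

```text
(no output)
```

View pics/ova.png

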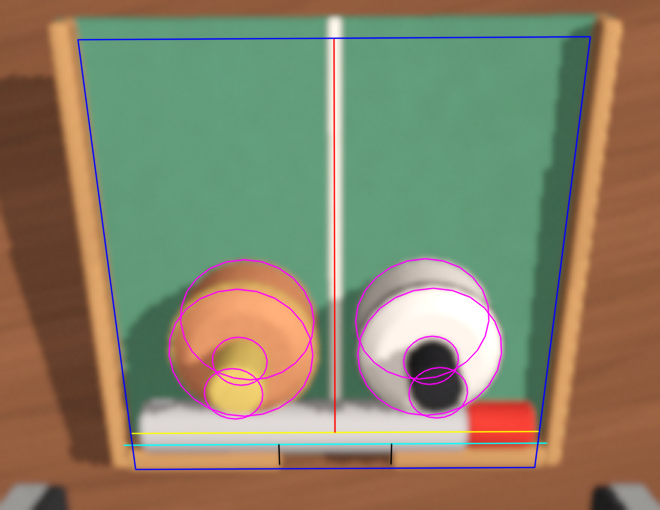

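View pics/ovb.png

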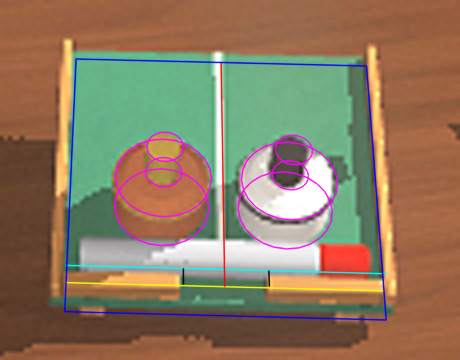

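With the tray frame shifted 8 mm down-slope, the overlays match in both views. The pots and knobs coincide, the white line is at px 338 against 333 drawn, and the notch is at 281–395. So the frame is good to about 2 mm, and the mandrel is centred on y≈0. Now I'll move the white pot.

```bash
cat > act.py <<'E'
from fit import *
t=np.array([.4928,.0306,-.218]); TT=Tz(*t); BO=np.array([.4502,-.3132,-.203]); CR=np.array([.4583,.3112,.130])
T1=lambda f,v:f(np.array([v],float))[0]
n=np.array([np.sin(.21),0,np.cos(.21)]); cy,sy=np.cos(t[2]),np.sin(t[2])
W=np.array([cy*n[0],sy*n[0],n[2]]); TILT=R.from_rotvec(.21*np.array([-sy,cy,0]))
GH=.043
def lower(dirn,maxd,thr=2.0,step=.001):
    """creep along dirn until the wrist force changes by thr"""
    env.hold(.15); f0=np.array(env.current_wrist_force()); p0=np.array(env.current_tcp_pos()); d=0
    while d<maxd:
        d+=step; env.move_l(list(p0+np.array(dirn)*d),v=.02); df=np.array(env.current_wrist_force())-f0
        if -df@np.array(dirn)>thr: break
    print('lower d=%.4f df=%s'%(d,np.round(df,1))); return d
def pick_pot(base,up,yaw,tilt,lift=.12):
    a=base+up*(GH+.08); o=goq(yaw,a,tilt); env.move_pose(list(a),o); env.grip(.06)
    env.move_l(list(base+up*GH),o,v=.12); env.grip(.0,60)
    print('opening',env.current_opening(),'force',env.current_grasp_force(),np.round(env.current_tcp_pos(),4))
    return o
E
python3 - <<'E'
from act import *
yt=t[2]+np.pi/2; yb=BO[2]+np.pi/2
for s in(1,-1): print([None if goq(yt,T1(TT,[x,s*.042,Z(x)])+W*(GH+h),TILT) is None else 1 for x in(.021,.0,.052) for h in(0,.1)])
m=T1(TT,[.0703,0,Z(.0703)]); print([goq(t[2],m+W*h,TILT) is not None for h in(.005,.1)], goq(CR[2]+np.pi/2,[CR[0],CR[1],.06]) is not None)
base=T1(TT,[.021,.042,Z(.021)]); pick_pot(base,W,yt,TILT)
env.move_l(list(base+W*(GH+.05)),v=.1); env.hold(.1); print('opening',env.current_opening(),env.current_wrist_force())
b=T1(Tz(*BO),[.045,0,.012+GH]); h=b+[0,0,.10]; o=goq(yb,h); env.move_l(list(base+W*(GH+.05)+[0,0,.05]),v=.15)
env.move_pose(list(h),o); env.move_l(list(b+[0,0,.006]),v=.12)
lower([0,0,-1],.016,1.5); print(env.current_tcp_pos(),env.current_opening(),env.current_time())
p=env.camera('side'); save(p,'a1')
E
```

```text
[1, 1, 1, 1, 1, 1]
[1, 1, 1, 1, 1, 1]
[True, True] True
opening 0.022176054948692743 force 58.5710084438324 [0.5319 0.065  0.0832]
opening 0.02237844717756268 [ 0.48744499 -0.68250101 -2.75504078]
lower d=0.0070 df=[-1.5  3.1  8.3]
[ 0.49508395 -0.32260695  0.05565027] 0.022004591645451856 15.9333
```

```bash
python3 - <<'E'
from act import *
yt=t[2]+np.pi/2; yb=BO[2]+np.pi/2
env.grip(.05); b=T1(Tz(*BO),[.045,0,.012+GH]); env.move_l(list(b+[0,0,.09]),v=.2)
base=T1(TT,[.021,-.042,Z(.021)]); pick_pot(base,W,yt,TILT)
env.move_l(list(base+W*(GH+.05)),v=.1); env.hold(.1); print('opening',env.current_opening(),env.current_wrist_force())
b=T1(Tz(*BO),[-.045,0,.012+GH]); h=b+[0,0,.10]; o=goq(yb,h); env.move_l(list(base+W*(GH+.05)+[0,0,.05]),v=.15)
env.move_pose(list(h),o); env.move_l(list(b+[0,0,.006]),v=.12)
lower([0,0,-1],.016,1.5); print(env.current_tcp_pos(),env.current_opening())
env.grip(.05); env.move_l(list(b+[0,0,.12]),v=.2)
P=list(T1(TT,[.03,0,.25])); env.move_pose(P,goq(yt,P)); print(env.current_time())
D=[env.camera(k) for k in('side','scene','wrist')]
cv2.imwrite('pics/b1.png',np.hstack([cv2.resize(D[0]['img'][120:260,190:350,::-1],(400,350)),cv2.resize(D[1]['img'][150:290,110:270,::-1],(400,350))]))
save(D[2],'b2')
import pickle; pickle.dump(D,open('E.pkl','wb'))
E
```

```text
opening 0.0221107977414677 force 58.616284132003784 [ 0.5136 -0.0171  0.0832]
opening 0.021845744071854314 [ 0.61515899  0.19543553 -3.48012191]
lower d=0.0070 df=[-1.6  3.1 10.8]
[ 0.40684605 -0.30435097  0.0555536 ] 0.022178092331326494
29.3667
```

View pics/b1.png

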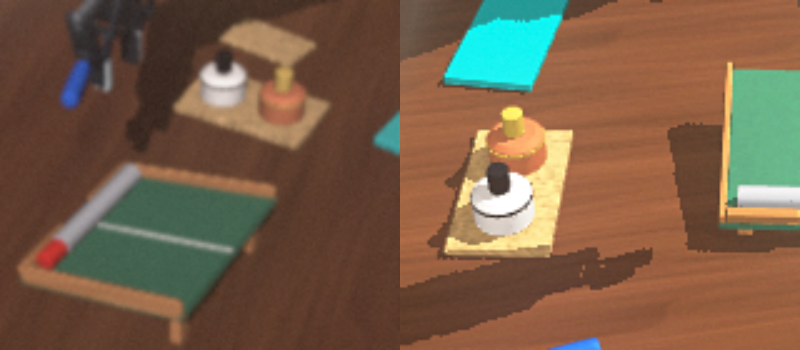

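View pics/b2.png

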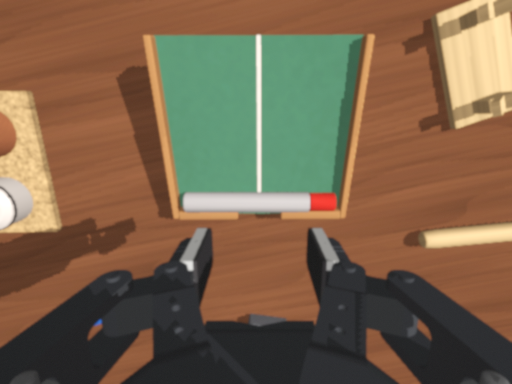

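Both pots stand upright on the board. The mandrel spans px 183–336 at row 202, centred on the white line (260). I'll check its axis position numerically, then grasp.

```bash
python3 - <<'E'
from act import *
import pickle
p=pickle.load(open('E.pkl','rb'))[2]
c=T1(TT,[.0703,0,Z(.0703)])+W*.013
print('exp px',proj(p,[c,T1(TT,[.083,0,Z(.083)]),T1(TT,[-.05,0,Z(-.05)]),T1(TT,[.05,0,Z(.05)])]).round(1))
S=at(p,259.5,202,c[2]); d=S-c; print('obs - exp in tray x,y',d[0]*cy+d[1]*sy,-d[0]*sy+d[1]*cy)
g=c-W*.011   # TCP 2 mm over floor
a=g+W*.09; o=goq(t[2],a,TILT); env.move_pose(list(a),o); env.grip(.05)
print(env.current_joints()[6])
env.move_l(list(g+W*.02),o,v=.1)
env.hold(.1); f0=np.array(env.current_wrist_force()); env.move_l(list(g+W*.002),o,v=.04); env.hold(.1)
print('df',np.array(env.current_wrist_force())-f0)
p=env.camera('scene'); cv2.imwrite('pics/m1.png',cv2.resize(p['img'][140:260,215:355,::-1],None,fx=4,fy=4,interpolation=cv2.INTER_CUBIC))
E
```

```text
exp px [[258.9 201.4]
 [258.9 205. ]
 [258.6  99.9]
 [258.8 182.3]]
obs - exp in tray x,y 0.0008370314741819051 0.0007986092982835524
-0.3754727039174217
df [ 0.8031807   0.6470715  -0.00708747]
```

View pics/m1.png

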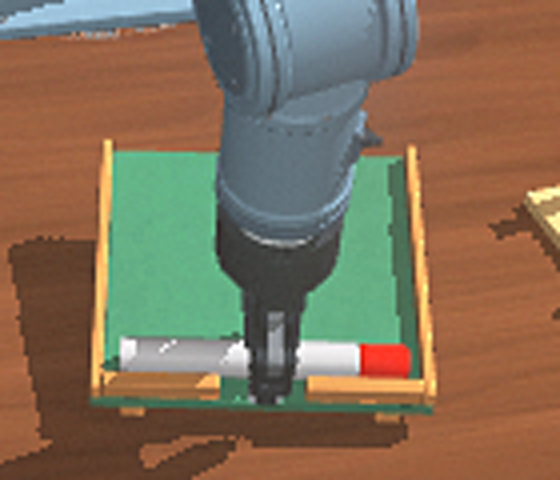

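```bash
python3 - <<'E'
from act import *
c=T1(TT,[.0708,0.0005,Z(.0708)])+W*.013; g=c-W*.011
env.move_l(list(g),v=.03); env.grip(0,90); print('opening',env.current_opening(),env.current_grasp_force())
env.move_l(list(g+W*.06),v=.08); env.move_l(list(g+W*.06+[0,0,.06]),v=.15); env.hold(.1); print(env.current_opening(),env.current_wrist_force(),env.current_ft_torque())
b=np.array([CR[0],CR[1],.049]); h=b+[0,0,.09]; o=goq(CR[2]+np.pi/2,h); env.move_pose(list(h),o); print(env.current_joints()[6])
env.move_l(list(b+[0,0,.022]),v=.1); env.hold(.1); print(env.current_opening(),env.current_time())
D=[env.camera(k) for k in('side','scene','wrist')]
cv2.imwrite('pics/c1.png',np.hstack([cv2.resize(D[0]['img'][230:350,150:310,::-1],(400,300)),cv2.resize(D[1]['img'][140:260,310,None].repeat(1,1)[:,:,::-1] if 0 else D[1]['img'][140:260,300:460,::-1],(400,300))]))
E
```

```text
opening 0.02323949228983172 88.45817685127258
0.023111708152639444 [ 0.58569694  0.30486721 -7.51823189] [-0.06356587 -0.57129668  0.04278524]
0.6093357879883458
0.023017723111689016 37.0
```

View pics/c1.png

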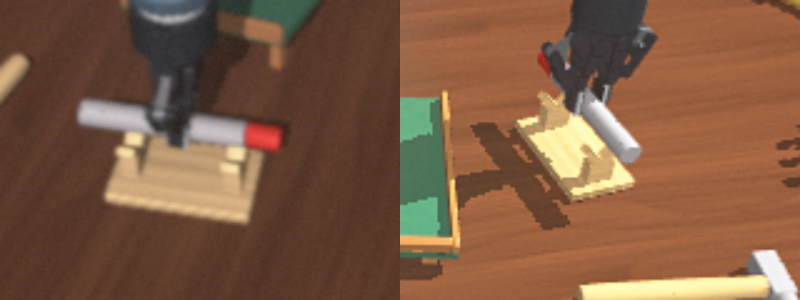

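The mandrel is held level above both V rests and aligned with the cradle. Lowering it.

```bash
python3 - <<'E'
from act import *
env.move_l([CR[0],CR[1],.057],v=.05); lower([0,0,-1],.015,2.5); print(env.current_tcp_pos(),env.current_wrist_force())
env.grip(.05); p=np.array(env.current_tcp_pos()); env.move_l(list(p+[0,0,.16]),v=.2)
o=goq(CR[2]+np.pi/2,p+[-0.0,0,.16]); 
p=env.camera('wrist'); D=[env.camera('side'),env.camera('scene')]
i=p['img'].copy(); ax=Tz(*CR)
for x in (.095,-.095): 
    u=proj(p,[T1(ax,[x,0,.06])])[0]; cv2.circle(i,tuple(int(a) for a in u.round()),3,(255,0,255),1)
cv2.imwrite('pics/c2.png',np.hstack([cv2.resize(D[0]['img'][230:350,150:310,::-1],(300,225)),cv2.resize(i[:,:,::-1],(480,360))[68:293]]))
print(env.current_time())
for P in (p,*D):
    for s in env.silhouettes(P,'mandrel')[:2]: print(s['bbox'],s['confidence'])
    for s in env.silhouettes(P,'cradle')[:2]: print('cr',s['bbox'],s['confidence'])
E
```

```text
lower d=0.0070 df=[ 0.1 -1.7  3.6]
[0.4585627  0.31122805 0.05022036] [-0.1061763  -1.29386647 -4.57995051]
40.9583
[245.0, 83.1, 273.0, 268.4] 0.93
cr [225.6, 108.2, 295.4, 229.4] 0.97
[183.0, 273.5, 263.1, 298.7] 0.74
cr [194.2, 288.9, 257.1, 320.4] 0.79
[354.3, 167.9, 390.0, 207.7] 0.96
cr [343.0, 181.1, 389.7, 218.1] 0.71
cr [240.6, 174.2, 324.9, 245.9] 0.42
```

View pics/c2.png

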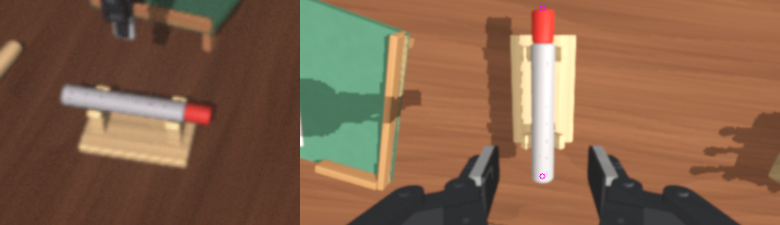

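The mandrel lies in both Vs, and its ends match the predicted marks. Now the white pot goes back.

```bash
cat >> act.py <<'E'
SL=np.array([cy*np.cos(.21),sy*np.cos(.21),-np.sin(.21)])
def put_back(bx,s):
    yt=t[2]+np.pi/2; yb=BO[2]+np.pi/2; U=np.array([0,0,1.])
    base=T1(Tz(*BO),[bx,0,.012]); pick_pot(base,U,yb,None)
    env.move_l(list(base+U*(GH+.10)),v=.12)
    X=.012; d=T1(TT,[X,s*.042,Z(X)])+W*GH; h=d+W*.07; o=goq(yt,h,TILT)
    env.move_pose(list(h),o); env.hold(.1); print('held',env.current_opening(),env.current_wrist_force())
    env.move_l(list(d+W*.006),o,v=.08); lower(-W,.014,2.5); env.hold(.2)
    print('set',np.round(env.current_tcp_pos()-d,4),env.current_wrist_force(),env.current_time())
    p0=np.array(env.current_tcp_pos()); L=(.052-X)/np.cos(.21)
    env.move_l(list(p0+SL*(L-.006)),v=.05); print('slid',env.current_wrist_force())
    lower(SL,.014,5.0); print(np.round(env.current_tcp_pos()-p0,4)@SL,L,env.current_wrist_force())
    env.grip(.05); env.hold(.1); e=np.array(env.current_tcp_pos()); env.move_l(list(e+W*.08),v=.12)
    P=list(T1(TT,[0,0,.25])); env.move_pose(P,goq(yt,P)); print(env.current_time())
    D=[env.camera('side'),env.camera('scene'),env.camera('wrist')]
    cv2.imwrite('pics/put%d.png'%s,np.vstack([np.hstack([cv2.resize(D[0]['img'][120:260,190:350,::-1],(370,325)),cv2.resize(D[1]['img'][150:270,230:350,::-1],(370,325))]),cv2.resize(D[2]['img'][20:220,120:400,::-1],(740,270))[:, :740]])[:600])
    return D
E
python3 -c "
from act import *
put_back(.045,1)"
```

```text
opening 0.02245720249367365 force 58.50270330905914 [ 0.4947 -0.3223  0.0558]
held 0.021974468546952446 [ 0.64049103 -0.04807405 -2.84186378]
lower d=0.0060 df=[-0.2  0.4  3.8]
set [ 0.0009 -0.0001  0.0008] [ 0.50393668 -0.36184615  1.30703376] 50.6917
slid [ 0.49810174 -1.01996221  1.71249541]
lower d=0.0020 df=[-4.5  0.5  3.7]
0.03694125537593367 0.04089850269332429 [-2.78326859  0.6853322   4.38764421]
54.075
```

View pics/put1.png

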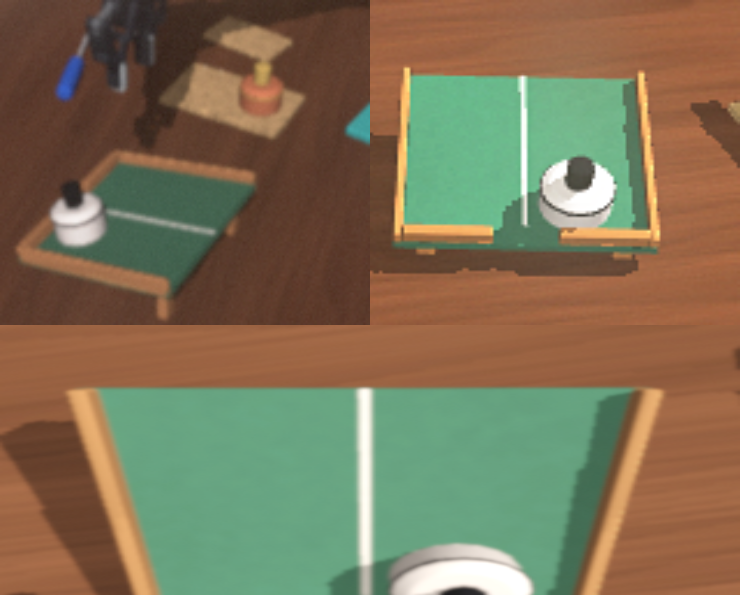

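The white pot stands upright against the stop in its lane, and the clay pot is still on the board. Now the clay pot.

```bash
python3 -c "
from act import *
D=put_back(-.045,-1)
Rt=R.from_euler('y',.21).as_matrix()
for k,s in (('white_pot',1),('clay_pot',-1)):
    V=[]
    for p in D[:2]:
        g=proj(p,[T1(TT,[.058,s*.042,.06])])[0]
        l=[x for x in env.silhouettes(p,k) if np.hypot(*(g-[(x['bbox'][0]+x['bbox'][2])/2,(x['bbox'][1]+x['bbox'][3])/2]))<9]
        if l: V.append((p,l[0]['pixels']))
    for VV in [V]+[[v] for v in V]:
        def cost(v): 
            Tp=lambda b:TT(b@Rt.T+[v[0]/10,v[1]/10,Z(v[0]/10)]); return np.mean([1-(r&m).sum()/(r|m).sum() for p,m in VV for r in [render(p,M['pot'],Tp)]])
        x=np.array([.52,s*.42]); o=minimize(cost,x,method='Nelder-Mead',options=dict(initial_simplex=np.array([x,x+[.1,0],x+[0,.1]]),xatol=1e-3,fatol=1e-4)); print(k,len(VV),o.x/10,o.fun)
"
```

```text
opening 0.0221995531594012 force 58.42659652233124 [ 0.4066 -0.3041  0.0557]
held 0.02195661431461914 [-0.36924345 -0.50709813 -3.66608573]
lower d=0.0060 df=[-0.8 -1.   3.6]
set [ 0.0009 -0.0001  0.0008] [-0.13106047 -0.18863148  2.04471182] 63.2417
slid [1.44627117 0.39279439 1.72028356]
lower d=0.0030 df=[-4.3  0.4  4.7]
0.037789158820395116 0.04089850269332429 [-2.25391746  0.60837685  5.05683308]
66.875
white_pot 2 [0.04743295 0.04253166] 0.139219207806696
white_pot 1 [0.05282092 0.03656696] 0.18595825426944967
white_pot 1 [0.04580898 0.04212201] 0.06312292358803984
clay_pot 2 [ 0.04980768 -0.0439408 ] 0.15034784049028943
clay_pot 1 [ 0.05614307 -0.05080249] 0.18503118503118499
clay_pot 1 [ 0.04998773 -0.04306159] 0.09966216216216217
```

View pics/put-1.png

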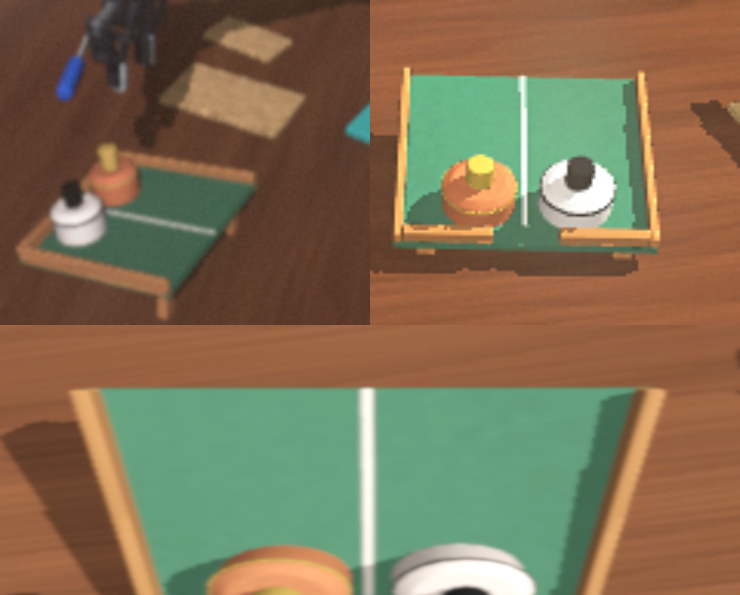

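Both pots rest against the stop: each slide ended in a clear contact force, and the pictures agree.

```bash
python3 -c "
from act import *
print(env.sign_off(),env.current_time())"
```

```text
the job is handed in; nothing more can be done
the job is handed in; nothing more can be done
```

The job is handed in, though the hand-in returned no verdict: the mandrel lies in the V cradle, and the white pot then the clay pot were slid home against the back stop in their own lanes, at about 67 s of the 144 s allowed.

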